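Tare the parcel scale for the packing crate

TASK

An empty packing crate stands on the locked parcel scale. Free the pan by pressing the raised front half of the lock paddle down as far as it goes, so that the needle swings round to the crate's weight; then put a fingertip against the side of the dial's tab and push the dial round until its zero mark lies under the needle's tip, within half a scale division. Only press and push: do not pinch the tab, keep off the crate and its pan, and leave everything else on the desk where it is.

Things in the scene. Friction and masses are not known exactly. Their poses are not given: they have to be found in the camera images.
- scale: Parcel scale, fixed: white case 356 x 250 mm, its top 43 mm above the worktop. Origin on the worktop under the dial's axis; x points from the dial to the weighing pan (away from the robot), y left, z up. Case x -78 to 278, y -125 to 125 mm. The black dial lies flat at the front: radius 66 mm, rim 58 mm above the worktop, face 3 mm lower. Lock paddle on its left, about x -15, y 98 mm
- dial (a joint): Angle of the dial about its upright axis (through the scale's origin), rad, growing clockwise seen from above; at 0 the zero mark and tab point along the scale's +x, to the pan. Turns without end both ways, stays where it is left, takes about 1 N at the tab; starts between -2.3 and 0.9. Its white face has 36 black lines, 10 degrees apart, that turn with it
- zero_mark (a point): Point on the dial's zero mark, 43 mm from the dial's axis and level with the needle, 56.5 mm above the worktop. The mark is the only heavy line, with an arrow head that points outwards to the tab
- tab (a point): Middle of the top of the finger tab: upright black block on the dial's rim in line with the zero mark, a white line along its top. It spans 49.5 to 65.5 mm from the axis, is 14 mm wide and stands 17 mm above the rim; this point is 57.5 mm from the axis, 75 mm above the worktop. Push one flank along the rim; fingers on both flanks at once pinch it
- needle (a joint): Angle of the dark needle over the dial's face, rad, clockwise seen from above like the dial; 0 (empty or locked) points along the scale's +x. With the pan free it reads the load at 5.27 rad/kg and settles in about half a second. The crate weighs 0.3 to 0.65 kg, so it stops between about 1.6 and 3.4. It lies just below the rim
- needle_tip (a point): Tip of the needle, 43 mm from the dial's axis, 56.5 mm above the worktop. The zero mark lies under it when the angles of dial and needle agree (or differ by a full turn)
- lock (a joint): Tilt of the see-saw lock paddle, rad: 0 = locked, front half raised; 0.4 = free, front half fully down. It turns on a crossways pin 58 mm above the worktop, takes 4 to 8 N and stays where it is left
- lock_pad (a point): Point on the top of the paddle's ribbed front half, 30 mm in front of its pin (towards the robot) and, locked, about 69 mm above the worktop; pressed fully down about 57 mm. Paddle 76 mm long (along the scale's x), 32 mm wide
- pan: The steel weighing pan, 188 x 226 mm, centred 183 mm behind the dial's axis, 66 to 73 mm above the worktop. Origin at the middle of its underside; sinks up to 4 mm under the crate when freed
- crate: Empty slatted wooden crate, 107 x 182 x 112 mm, loose on the pan, its long side along the scale's y, near face about 130 mm behind the dial's axis, top 182 mm above the worktop. Origin at the centre of its underside. Stays as it is
- box_kraft_b: Small loose carton, 76 x 110 x 38 mm, left of the scale. Leave it
- tape_roll: Loose roll of masking tape, 107 mm across, 24 mm high, left of the scale. Leave it
- remote_1: Loose remote control, 192 x 48 x 19 mm, left of the scale. Leave it
- stapler: Loose stapler, 150 x 34 x 41 mm, left of the scale. Leave it
- pen_1: Loose pencil, 136 mm long, lying left of the scale. Leave it
- eraser: Loose eraser, 50 x 21 x 13 mm, left of the scale. Leave it

How it is judged:
By the outcome, as a careful person would: the job done as asked, in the order asked, and still so for the second after the job is handed in, with the robot touching nothing.
It also fails if it takes over 48 s, if anything falls off the work surface, if the arm or the gripper's body presses on something with over 40 N, if the wrist force passes 120 N, or if a joint passes its speed limit or range.

ROBOT

A 6-joint arm with a two-finger parallel gripper is mounted at the origin on a cart in front of the work surface, level with it; the furniture and walls round the work are solid. World frame = base frame: x ahead of the robot, y to its left, z up, the work surface at z = 0. Lengths are in m, angles in rad, forces in N, time in s.
With the tool pointing down it reaches from about 0.275 to 0.75 m from the base axis. Payload 10.2 kg.
Tool frame: the origin (TCP) lies on the front face of the gripper's body, between the roots of the fingers; the fingertips stand 73 mm ahead of it and the grasp point (between the pads) lies 54 mm ahead of it; z points along the fingers, y is the line along which they close (so a half turn about z gives the same grasp; the last joint's range is limited). The gripper opens to 85 mm and grips with 20 to 120 N. Pads are 22 mm wide; open, the fingers measure 114 mm over their backs; the gripper's body (76 mm by 85 mm) begins 54 mm behind the grasp point. The pads swing forward as they close: fully open they stand 13 mm farther back than shut.
Start: joints at [1.111, 0.313, 1.498, -0, 1.331, -0.223], TCP at [0.123, 0.51, 0.304] pointing down, gripper open.
Joint ranges: [-2.94, 2.94], [-0.97, 2.17], [0.19, 2.56], [-1.23, 4.37], [0.02, 3.11], [-2.88, 2.88]. Speed limits (rad/s): [2.39, 2.39, 3.01, 3.14, 3.14, 3.14].

INTERFACE

Orientations are given as a unit quaternion [x, y, z, w].
In Python, from plant import sensors, optics, order gives the robot as it stands. The module is installed in compiled form; this text tells all that it offers.
- The arm moves only by the shell command python3 -m creep 'ROWS' [FORCE]. ROWS is JSON, a list of rows, each a list of 5 numbers: the closure, from 0 (fully open) to 1 (shut), then the shift along the tool's x, y, z in m, then the turn about the tool's z in rad. In form: [[gripper, tx, ty, tz, spin], ...]. A call has 1 to 12 rows; each row shifts and turns the commanded pose from where the row before left it, along the tool's axes as they then stand; what a row does not reach is not made up. A row lasts 1/12 s, in which the tool goes at most 41.7 mm and 7.16 degrees, less where a joint would pass 70% of its speed; a pose out of reach is approached as far as the arm can. A call with a gripper value outside its range is refused whole. The fingers move at their own pace and stop on an object; FORCE is the grip in N (left out, the last holds). Time passes only in rows, so rows that do not move let the fingers close. It gives the time, the measured TCP pose, the force, the opening and the grip force at its end, in the units of the state.
- sensors.sense(): the state, without advancing time (a new reading comes with each control period).
- optics.grab_frame(name): name is "scene" or "side" or "wrist"; returns the picture (400x640x3 uint8, red, green, blue); there is no depth.
- optics.camera_params(name): a dict with "fx", "fy", "cx", "cy" (pixels), "view" (4x4, takes a point from world to camera coordinates). Camera axes: x right, y up, looking along -z (the intrinsics and any distortion apply to the point x, -y, -z); pixel columns grow to the right and rows downward; lengths in m; the calibration is good to about 2 mm. The wrist camera is an equidistant fisheye: a pixel r from the principal point sees the ray r / f radians off the axis. A picture is of the moment at which its call begins: read the wrist's pose just before it. camera_params takes no time and is no camera call; for the wrist camera it gives the pose at the moment of the call.
- order.finish_job(): hands the job in; it is judged then, once.
Trained networks look in the newest picture that a camera, given by its name, has taken for a name from the list of things; names that differ only in an ending like _2 or _b are one class to them, and where a whole thing is asked for, a point or a joint stands for the part that bears it (a point fixed in the world has none). Each returns a list of dicts, best first, with "conf" (0 to 1); they miss things now and then, are a little off and sometimes report something else, mostly with a low value. They report only what shows in the picture. A call takes as long as a camera call.
- optics.regions_of(camera, label): "region" (400x640 bool, what is visible of it) and "point" ([row, column] in pixels, amid what is visible of it).
- optics.pinpoint(camera, label): "point" ([row, column] in pixels: a listed point, or the origin of a listed thing).
The state is a dict: "time": time; "qpos": joint angles; "joint_vel": joint speeds; "joint_efforts": joint torques, N m; "position": TCP position; "orientation": TCP orientation; "wrist_force": force on the tool from outside, world axes, zero at the start; "ft_torque": the same for the moment, N m; "width": opening from 0.0 (shut) to 1.0 (fully open); "gripper_force": force on a finger pad.
Only numpy, scipy, OpenCV 4.12 (cv2) and the standard library are available. Lean on these libraries where they do the work, as an engineer would, in place of code of your own. Each camera call takes 0.05 s, during which the arm holds its last target. There are 200 camera calls.

## Working session

There is one attempt and no reset: what is moved stays moved. The work goes in short steps, Python scripts to look and compute and a shell command to move; the robot and the scene stay as the last step left them, time stands still between calls to the robot, and variables do not carry over. Pictures are saved under pics/ and viewed, at most 10 in all, crops included, and the job is handed in when it is done.

```bash
mkdir -p pics; cat > h.py <<'E'
import numpy as np, cv2
from plant import sensors, optics, order
def ray(cam,rc,P=None):
    P=P or optics.camera_params(cam); V=np.array(P['view']); R=V[:3,:3]; t=V[:3,3]
    x=(rc[1]-P['cx'])/P['fx']; y=(rc[0]-P['cy'])/P['fy']
    if cam=='wrist':
        r=np.hypot(x,y); s=np.sin(r)/r if r>1e-9 else 1; d=np.array([x*s,-y*s,-np.cos(r)])
    else: d=np.array([x,-y,-1])
    return -R.T@t, R.T@d
def atz(cam,rc,z,P=None):
    o,d=ray(cam,rc,P); return o+d*(z-o[2])/d[2]
def proj(cam,p,P=None):
    P=P or optics.camera_params(cam); V=np.array(P['view']); c=V[:3,:3]@p+V[:3,3]; x,y,z=c[0],-c[1],-c[2]
    if cam=='wrist':
        n=np.hypot(x,y); a=np.arctan2(n,z); x,y,z=x/n*a,y/n*a,1
    return np.array([P['cy']+P['fy']*y/z,P['cx']+P['fx']*x/z])
def save(cam,name):
    im=optics.grab_frame(cam); cv2.imwrite('pics/'+name,im[:,:,::-1]); return im
E
python3 - <<'E'
from h import *
np.set_printoptions(precision=4,suppress=True)
s=sensors.sense();print(s)
Z=dict(scale=0,zero_mark=.0565,tab=.075,needle_tip=.0565,lock_pad=.069,pan=.066)
ims=[]
for c in ['scene','side','wrist']:
    P=optics.camera_params(c); print(c,{k:P[k] for k in('fx','cx','cy')})
    ims.append(save(c,f'{c}0.png'))
    for l,z in Z.items():
        for d in optics.pinpoint(c,l)[:2]: print(c,l,round(d['conf'],2),np.round(d['point'],1),atz(c,d['point'],z,P))
E
```

```text
{'time': 0.0, 'qpos': array([ 1.1106,  0.3135,  1.4984,  0.    ,  1.331 , -0.2234]), 'joint_vel': array([ 0.0012,  0.0013, -0.    ,  0.0004,  0.    , -0.0009]), 'joint_efforts': array([ -0.0004, -41.2276, -25.9738,  -0.0002,   0.0043,  -0.    ]), 'position': array([0.1231, 0.5102, 0.3033]), 'orientation': array([ 0.1181,  0.993 , -0.0006, -0.0002]), 'wrist_force': array([ 0.3343, -0.2018, -0.2597]), 'ft_torque': array([ 0.017 , -0.0424,  0.0131]), 'gripper_force': 0.0, 'width': 1.0001655881862563}
scene {'fx': 362.8689738402634, 'cx': 320.59196783338365, 'cy': 199.4243125463122}
scene scale 0.67 [172.3 382.4] [ 0.4284 -0.3031 -0.    ]
scene zero_mark 0.63 [165.1 389.7] [ 0.4049 -0.2829  0.0565]
scene tab 0.81 [163.8 393.5] [ 0.3921 -0.273   0.075 ]
scene needle_tip 0.63 [258.6 297.4] [0.4675 0.1363 0.0565]
scene lock_pad 0.66 [174.8 390.5] [ 0.3835 -0.2311  0.069 ]
scene pan 0.94 [138.9 330.3] [ 0.6124 -0.2922  0.066 ]
side {'fx': 488.45428926643274, 'cx': 318.746118163277, 'cy': 201.03356095162536}
side scale 0.58 [172.4 378.4] [ 0.3997 -0.4088  0.    ]
side scale 0.56 [186.4 362.2] [ 0.4333 -0.3053  0.    ]
side zero_mark 0.96 [178.1 372.8] [ 0.3961 -0.272   0.0565]
side zero_mark 0.65 [165.  308.6] [ 0.6095 -0.2933  0.0565]
side tab 0.62 [175.7 376.8] [ 0.3825 -0.2586  0.075 ]
side lock_pad 0.43 [180.1 381.6] [ 0.3653 -0.2472  0.069 ]
side pan 0.83 [166.9 307.8] [ 0.6033 -0.2648  0.066 ]
wrist {'fx': 309.70691628693146, 'cx': 316.7563946816662, 'cy': 204.6400369151994}
wrist scale 0.64 [368.   41.6] [ 0.4428 -0.3522  0.    ]
wrist zero_mark 0.57 [368.5  32.5] [ 0.3917 -0.278   0.0565]
wrist tab 0.66 [369.3  27.8] [ 0.3782 -0.2651  0.075 ]
wrist lock_pad 0.56 [367.   33.6] [ 0.372  -0.2325  0.069 ]
```

View pics/scene0.png

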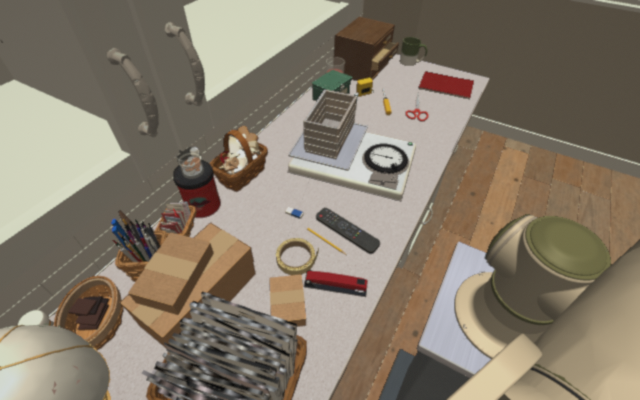

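```bash
python3 - <<'E'
from h import *
from scipy.spatial.transform import Rotation as R
P=optics.camera_params('wrist');V=np.array(P['view']);s=sensors.sense()
o=-V[:3,:3].T@V[:3,3];T=R.from_quat(s['orientation'])
print('cam in tool',T.inv().apply(o-s['position']),'\naxes',T.inv().apply(V[:3,:3]).round(2))
print(T.as_matrix().round(4))
E
```

```text
cam in tool [ 0.07408319  0.0005528  -0.06995285] 
axes [[-0.    1.   -0.  ]
 [ 0.96  0.    0.29]
 [ 0.29  0.   -0.96]]
[[-0.9721  0.2346  0.    ]
 [ 0.2346  0.9721 -0.    ]
 [-0.     -0.     -1.    ]]
```

```bash
python3 -m creep '[[1,-0.026,-0.026,0,0],[1,-0.026,-0.026,0,0],[1,-0.026,-0.026,0,0],[1,-0.026,-0.026,0,0],[1,-0.026,-0.026,0,0],[1,-0.026,-0.026,0,0],[1,-0.026,-0.026,0,0],[1,-0.026,-0.026,0,0],[1,-0.026,-0.026,0,0],[1,-0.026,-0.026,0,0]]' 20
python3 -m creep '[[1,-0.015,-0.037,0,0],[1,-0.015,-0.037,0,0],[1,-0.015,-0.037,0,0],[1,-0.015,-0.037,0,0],[1,-0.015,-0.037,0,0],[1,-0.015,-0.037,0,0],[1,-0.015,-0.037,0,0],[1,-0.015,-0.037,0,0],[1,-0.015,-0.037,0,0],[1,-0.015,-0.037,0,0],[1,0,0,0,0],[1,0,0,0,0]]'
cat > m.py <<'E'
from h import *
import sys
np.set_printoptions(precision=4,suppress=True)
s=sensors.sense();P=optics.camera_params('wrist');print(s['time'],s['qpos'],s['position'],s['orientation'])
save('wrist',sys.argv[1])
Z=dict(scale=0,zero_mark=.0565,tab=.075,needle_tip=.0565,lock_pad=.069,pan=.066)
for l,z in Z.items():
    for d in optics.pinpoint('wrist',l)[:2]: print(l,round(d['conf'],2),np.round(d['point'],1),atz('wrist',d['point'],z,P))
E
python3 m.py w1.png
```

```text
time: 1.88
position: [0.3154, 0.195, 0.3041]
orientation: [0.118, 0.993, 0.0, 0.0]
wrist_force: [2.1, 1.3, -0.5]
width: -0.003
gripper_force: 0.0
time: 2.88
position: [0.3738, -0.1996, 0.3035]
orientation: [0.12, 0.993, 0.0, -0.0]
wrist_force: [0.6, 0.7, 0.2]
width: 0.002
gripper_force: 0.0
2.8833 [-0.7685  0.0876  1.7766  0.0001  1.2784 -2.0996] [ 0.3738 -0.1996  0.3035] [ 0.1195  0.9928  0.0003 -0.0004]
scale 0.63 [237.  240.5] [ 0.4321 -0.318  -0.    ]
zero_mark 0.7 [227.2 246.3] [ 0.4026 -0.2869  0.0565]
tab 0.56 [220.9 245.9] [ 0.3899 -0.279   0.075 ]
needle_tip 0.58 [284.1 251.4] [ 0.4745 -0.305   0.0565]
lock_pad 0.8 [192.1 290.2] [ 0.3727 -0.2265  0.069 ]
lock_pad 0.61 [239.6 240.9] [ 0.4111 -0.2933  0.069 ]
```

View pics/w1.png

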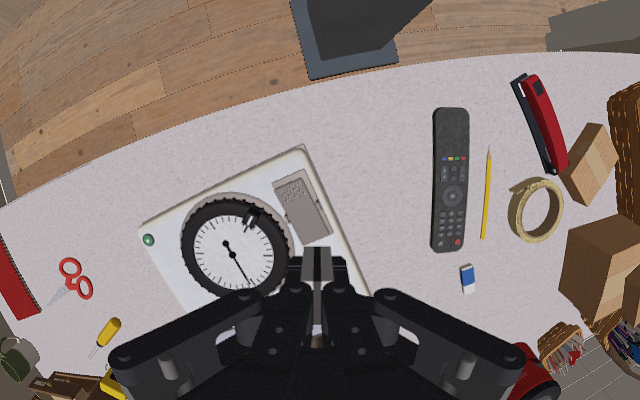

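```bash
python3 - <<'E'
from h import *
im=cv2.imread('pics/w1.png')
c=cv2.resize(im[130:310,125:345],None,fx=3.3,fy=3.3,interpolation=cv2.INTER_CUBIC);cv2.imwrite('pics/c1.png',c)
np.set_printoptions(precision=4,suppress=True)
for n,rc,z in [('FL',(147,303),.043),('FR',(229,140),.043),('hub',(243,226),.0565)]: print(n,atz('wrist',rc,z))
E
```

```text
FL [ 0.3344 -0.2026  0.043 ]
FR [ 0.3789 -0.4338  0.043 ]
hub [ 0.417  -0.3152  0.0565]
```

View pics/c1.png

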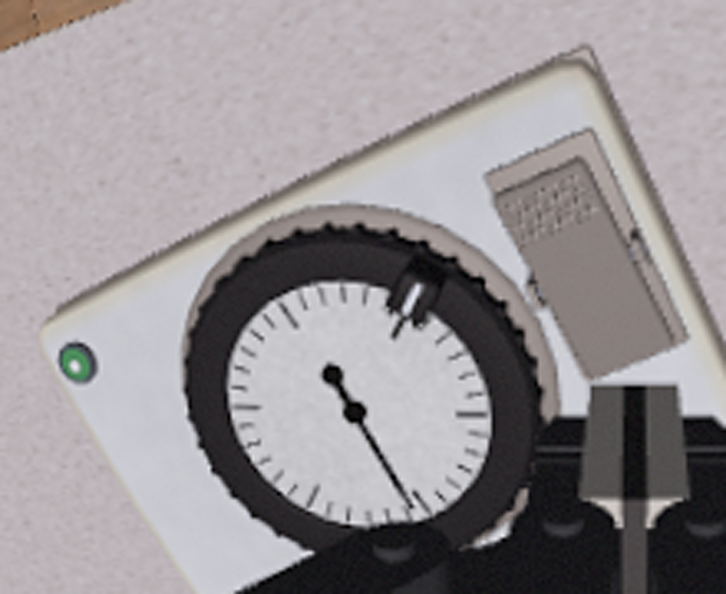

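```bash
python3 - <<'E'
from h import *
np.set_printoptions(precision=4,suppress=True)
q=lambda x,y:(130+y/3.3,125+x/3.3)
h=atz('wrist',q(354,411),.0575)[:2];n=atz('wrist',q(420,515),.0565)[:2];t=atz('wrist',q(412,298),.075)[:2];l=atz('wrist',(192.3,290.4),.069)[:2]
FL=np.array([.3344,-.2026]);FR=np.array([.3789,-.4338])
u=(FL-FR)/np.linalg.norm(FL-FR); print('case yaw',np.degrees(np.arctan2(-u[0],u[1])),np.linalg.norm(FL-FR))
v=n-h;yaw=np.arctan2(v[1],v[0]);print('hub',h,'needle len',np.linalg.norm(v),'yaw',np.degrees(yaw))
w=t-h;print('tab',t,'len',np.linalg.norm(w),'dial',yaw-np.arctan2(w[1],w[0]))
for yw in (yaw,np.arctan2(-u[0],u[1])):
  c,s=np.cos(yw),np.sin(yw);Ri=np.array([[c,s],[-s,c]]);print('lock in scale',Ri@(l-h), 'FL',Ri@(FL-h))
E
```

```text
case yaw 10.894718350200977 0.23544360258881533
hub [ 0.4323 -0.3123] needle len 0.047458947412247744 yaw 11.451319918728627
tab [ 0.3912 -0.2729] len 0.05686651994322675 dial -2.1763556154296797
lock in scale [-0.04    0.0976] FL [-0.0741  0.127 ]
lock in scale [-0.0409  0.0972] FL [-0.0753  0.1263]
```

```bash
python3 -m creep '[[1,-0.002,-0.026,0.0,0],[1,0,0,0.01,0.12],[1,0,0,0.01,0.12],[1,0,0,0.01,0.12],[1,0,0,0.01,0.12],[1,0,0,0.01,0.12],[1,0,0,0.01,0.12],[1,0,0,0.01,0.12],[1,0,0,0.01,0.12],[1,0,0,0.01,0.12],[1,0,0,0.01,0.12],[1,0,0,0.01,0.12]]'
python3 -m creep '[[1,0,0,0.01,0.12],[1,0,0,0.01,0.12],[1,0,0,0.01,0.12],[1,0,0,0,0.12],[1,0,0,0,0.12],[1,0,0,0,0.12],[1,0,0,0,0.12],[1,0,0,0,0.12],[1,0,0,0,0.12],[1,0,0,0,0.12],[1,0,0,0,0.12],[1,0,0,0,0.12]]'
python3 -m creep '[[1,0,0,0,0.12],[1,0,0,0,0.12],[1,0,0,0,0.12],[1,0,0,0,0.12],[1,0,0,0,0.12],[1,0,0,0,0.12],[1,0,0,0,0.12],[1,0,0,0,0.12],[1,0,0,0,0.12],[1,0,0,0,0.12],[1,0,0,0,0],[1,0,0,0,0]]'
python3 m.py w2.png
```

```text
time: 4.23
position: [0.3699, -0.2235, 0.1936]
orientation: [0.704, 0.71, -0.0, 0.0]
wrist_force: [-0.0, 0.5, -0.6]
width: 0.0
gripper_force: 0.0
time: 5.23
position: [0.37, -0.2236, 0.1641]
orientation: [0.998, 0.07, 0.0, 0.0]
wrist_force: [-0.4, 0.0, -1.2]
width: 0.003
gripper_force: 0.0
time: 6.23
position: [0.3699, -0.2237, 0.164]
orientation: [0.865, -0.502, 0.0, 0.0]
wrist_force: [0.0, 0.5, -0.5]
width: -0.0
gripper_force: 0.0
6.2333 [-0.8163  0.2923  1.9396 -0.      0.9094  1.8055] [ 0.3699 -0.2237  0.164 ] [ 0.8651 -0.5017  0.0001  0.0001]
scale 0.81 [ 67. 303.] [ 0.4336 -0.3132  0.    ]
zero_mark 0.61 [121.2 325. ] [ 0.401  -0.286   0.0565]
tab 0.77 [152.5 330.2] [ 0.3912 -0.2735  0.075 ]
tab 0.25 [ 64.8 304.6] [ 0.425  -0.3065  0.075 ]
needle_tip 0.55 [ 32.8 237. ] [ 0.4716 -0.3078  0.0565]
lock_pad 0.8 [239.4 316.2] [ 0.3722 -0.2257  0.069 ]
lock_pad 0.25 [152.3 332.3] [ 0.3897 -0.2736  0.069 ]
```

View pics/w2.png

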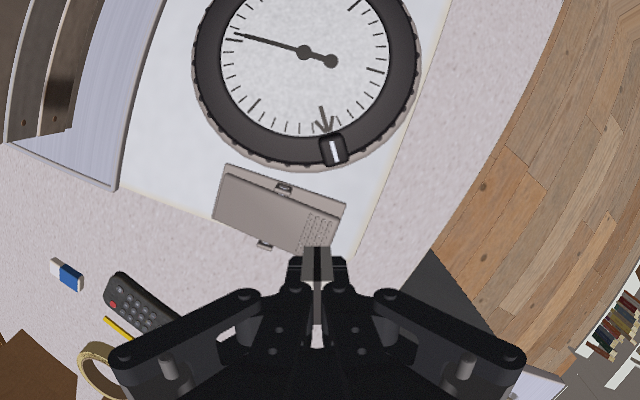

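```bash
python3 -m creep '[[1,0,0,0.01,0],[1,0,0,0.01,0],[1,0,0,0.004,0],[1,0,0,0.003,0],[1,0,0,0.003,0],[1,0,0,0,0]]'
python3 -m creep '[[1,0,0,0.002,0],[1,0,0,0.002,0],[1,0,0,0.001,0],[1,0,0,0.001,0],[1,0,0,0,0],[1,0,0,0,0]]'
```

```text
time: 7.08
position: [0.3695, -0.2241, 0.134]
orientation: [0.864, -0.503, -0.0, 0.0]
wrist_force: [-1.9, -0.3, 1.9]
width: -0.005
gripper_force: 1.1
time: 7.58
position: [0.3697, -0.2242, 0.1298]
orientation: [0.864, -0.503, 0.0, 0.0]
wrist_force: [-11.4, 5.7, 30.0]
width: 0.004
gripper_force: 15.7
```

```bash
python3 -m creep '[[1,0,0,-0.01,0],[1,0,0,-0.02,0],[1,0,0,-0.02,0],[1,0,0,0,0],[1,0,0,0,0],[1,0,0,0,0],[1,0,0,0,0],[1,0,0,0,0]]'
python3 m.py w3.png
```

```text
time: 8.25
position: [0.3696, -0.2238, 0.1772]
orientation: [0.864, -0.503, -0.001, -0.0]
wrist_force: [-0.3, 0.0, -0.6]
width: -0.001
gripper_force: 0.0
8.25 [-0.817   0.2699  1.9265  0.      0.9466  1.809 ] [ 0.3696 -0.2238  0.1772] [ 0.864  -0.5035 -0.0007 -0.0002]
scale 0.76 [ 69.2 303. ] [ 0.4333 -0.3132  0.    ]
zero_mark 0.86 [122.5 326.8] [ 0.3984 -0.2858  0.0565]
tab 0.87 [148.2 329.4] [ 0.3908 -0.2743  0.075 ]
tab 0.22 [ 69.7 304.7] [ 0.4243 -0.3058  0.075 ]
needle_tip 0.78 [ 31.5 369.4] [ 0.4044 -0.3492  0.0565]
lock_pad 0.84 [226.7 323.1] [ 0.3695 -0.2302  0.069 ]
```

View pics/w3.png

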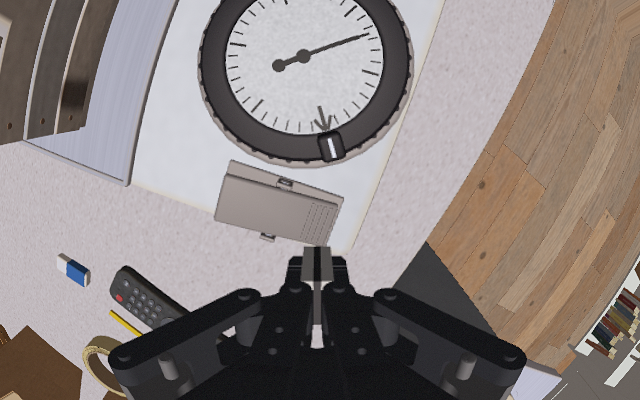

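```bash
python3 -m creep '[[1,0.026,-0.014,0,0],[1,0.026,-0.014,0,0],[1,0,0,0,0.09],[1,0,0,0,0.09],[1,0,0,0,0.09],[1,0,0,0.015,0],[1,0,0,0.015,0],[1,0,0,0.01,0],[1,0,0,0,0]]'
python3 - <<'E'
from h import *
s=sensors.sense();print(s['position'],s['orientation'],s['wrist_force'],s['qpos'])
E
```

```text
time: 9.35
position: [0.4192, -0.2549, 0.1361]
orientation: [0.788, -0.615, -0.002, -0.0]
wrist_force: [0.3, -0.8, -0.1]
width: -0.001
gripper_force: 0.0
[ 0.41917286 -0.25487103  0.13612862] [ 7.88397368e-01 -6.15163666e-01 -1.79176957e-03 -2.08627314e-04] [ 0.25858385 -0.81448164 -0.07060852] [-7.85642307e-01  4.48712722e-01  1.79387129e+00 -3.27839243e-05
  9.02616301e-01  2.11036400e+00]
```

```bash
python3 -m creep '[[1,0,0.004,0,-0.07],[1,0,0.004,0,-0.07],[1,0,0.004,0,-0.07],[1,0,0.004,0,-0.07],[1,0,0.004,0,-0.07],[1,0,0.004,0,-0.07],[1,0,0.004,0,-0.07],[1,0,0.004,0,-0.07],[1,0,0.004,0,-0.07],[1,0,0.004,0,-0.07],[1,0,0.004,0,-0.07],[1,0,0.004,0,-0.07]]'
cat > a.py <<'E'
from h import *
import sys
np.set_printoptions(precision=4,suppress=True)
H=np.array([.4325,-.3125]); deg=lambda p:np.degrees(np.arctan2(*(p[:2]-H)[::-1]))%360
s=sensors.sense();P=optics.camera_params('wrist');p=s['position'];q=s['orientation']
print(s['time'],p,'finger',deg(p),np.linalg.norm(p[:2]-H),'tool y',np.degrees(2*np.arctan2(q[1],q[0])-np.pi/2)%360,s['wrist_force'])
save('wrist',sys.argv[1])
Z=dict(scale=0,zero_mark=.0565,tab=.075,needle_tip=.0565)
for l,z in Z.items():
    for d in optics.pinpoint('wrist',l)[:1]:
        w=atz('wrist',d['point'],z,P); print(l,round(d['conf'],2),np.round(d['point'],1),w,deg(w),np.linalg.norm(w[:2]-H))
E
python3 a.py w4.png
```

```text
time: 10.35
position: [0.382, -0.2829, 0.1384]
orientation: [0.971, -0.239, -0.0, -0.0]
wrist_force: [-0.1, 1.3, 0.6]
width: -0.002
gripper_force: 0.8
10.35 [ 0.382  -0.2829  0.1384] finger 149.62069790268575 0.05849297940368975 tool y 242.40101733506827 [-0.0713  1.3026  0.6005]
scale 0.83 [138.7 325.1] [ 0.4305 -0.3138  0.    ] 212.49140533918631 0.002380763451826455
zero_mark 0.97 [224.5 348.9] [ 0.3899 -0.3053  0.0565] 170.3840105991791 0.04322218500359372
tab 0.75 [266.  357.6] [ 0.3753 -0.3011  0.075 ] 168.75574693924563 0.05829465833705963
needle_tip 0.82 [166.1 413.6] [ 0.4026 -0.349   0.0565] 230.67282369598485 0.04712337004603343
```

View pics/w4.png

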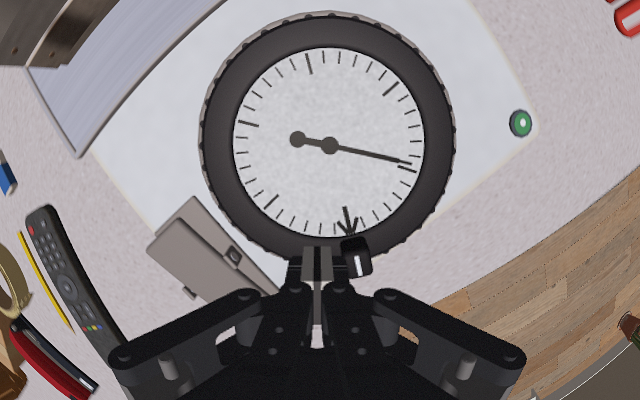

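```bash
python3 -m creep '[[1,0,0.004,0,-0.07],[1,0,0.004,0,-0.07],[1,0,0.004,0,-0.07],[1,0,0.004,0,-0.07],[1,0,0.004,0,-0.07],[1,0,0.004,0,-0.07],[1,0,0.004,0,-0.07],[1,0,0.004,0,-0.07],[1,0,0.004,0,-0.07],[1,0,0.004,0,-0.07],[1,0,0.004,0,-0.07],[1,0,0.004,0,-0.07],[1,0,0,0,0]]' || true
python3 -m creep '[[1,0,0.004,0,-0.07],[1,0,0.004,0,-0.07],[1,0,0.004,0,-0.07],[1,0,0.004,0,-0.07],[1,0,0.004,0,-0.07],[1,0,0.004,0,-0.07],[1,0,0.004,0,-0.07],[1,0,0.004,0,-0.07],[1,0,0.004,0,-0.07],[1,0,0.004,0,-0.07],[1,0,0.004,0,-0.07],[1,0,0,0,0]]'
python3 a.py w5.png
```

```text
time: 11.6
position: [0.3765, -0.3258, 0.138]
orientation: [0.99, 0.142, 0.0, 0.0]
wrist_force: [-0.6, -1.0, -0.4]
width: -0.005
gripper_force: 0.2
11.6 [ 0.3765 -0.3258  0.138 ] finger 193.35384870029907 0.057540872522706926 tool y 286.3738130208548 [-0.5918 -1.0083 -0.3684]
scale 0.98 [144.3 322.9] [ 0.4293 -0.3143  0.    ] 208.9207185624671 0.003657950372220518
zero_mark 0.6 [230.6 349.5] [ 0.3951 -0.338   0.0565] 214.2575946279535 0.045213098081699356
tab 0.97 [272.3 359.4] [ 0.3819 -0.3457  0.075 ] 213.25573569313124 0.060521685766155825
needle_tip 0.63 [220.4 373. ] [ 0.404  -0.3481  0.0565] 231.36965885385086 0.045629090680817046schema error: expected 1 to 12 rows
```

```bash
cat > c.py <<'E'
from h import *
import sys
im=cv2.imread('pics/'+sys.argv[1]);cv2.imwrite('pics/'+sys.argv[2],cv2.resize(im[110:290,280:460],None,fx=3.3,fy=3.3,interpolation=cv2.INTER_CUBIC))
E
python3 c.py w5.png c5.png
```

```text
(no output)
```

View pics/c5.png

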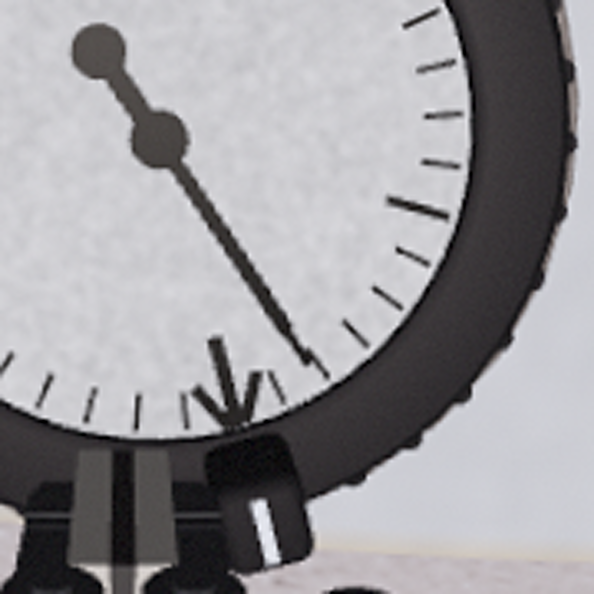

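```bash
python3 -m creep '[[1,0,0.004,0,-0.07],[1,0,0.004,0,-0.07],[1,0,0.004,0,-0.07],[1,0,0.004,0,-0.07],[1,0,0,0,0],[1,0,0,0,0]]'
python3 a.py w6.png; python3 c.py w6.png c6.png
```

```text
time: 12.35
position: [0.3824, -0.3401, 0.1379]
orientation: [0.961, 0.277, 0.0, 0.0]
wrist_force: [-0.2, -0.6, -0.3]
width: -0.001
gripper_force: 0.0
12.35 [ 0.3824 -0.3401  0.1379] finger 208.8372534143612 0.05714288229812919 tool y 302.2011895245499 [-0.1723 -0.5718 -0.2809]
scale 0.88 [143.3 320.5] [ 0.4299 -0.313   0.    ] 189.9220674673686 0.0026254710390278546
zero_mark 0.62 [233.6 348.2] [ 0.402  -0.3471  0.0565] 228.6566645003793 0.04611571486835732
tab 0.64 [273.3 359.2] [ 0.3927 -0.358   0.075 ] 228.836864799394 0.0604815552236513
needle_tip 0.59 [230.5 354.7] [ 0.4053 -0.3491  0.0565] 233.38108205651042 0.04556407584414633
```

View pics/c6.png

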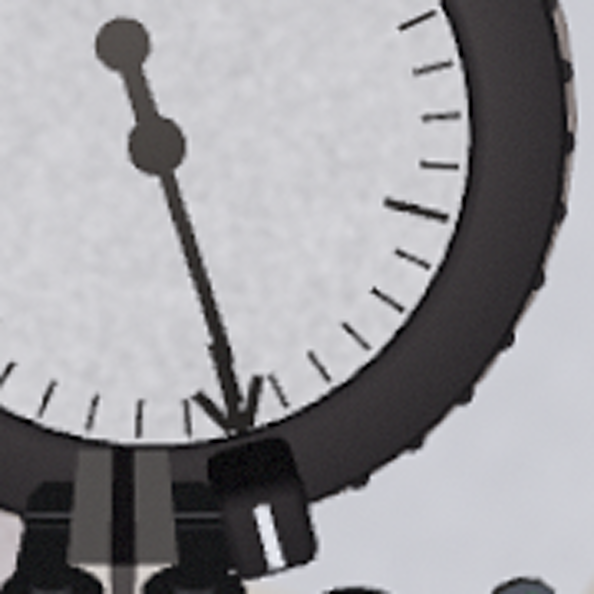

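```bash
python3 -m creep '[[1,0,0.0015,0,-0.025],[1,0,0.0015,0,-0.025],[1,0,0,0,0],[1,0,0,0,0]]'
python3 -m creep '[[1,0,-0.004,0,0],[1,0,-0.006,0,0],[1,0,-0.002,-0.02,0],[1,0,0,-0.03,0],[1,0,0,-0.03,0],[1,0,0,-0.03,0],[1,0,0,0,0],[1,0,0,0,0]]'
python3 a.py w7.png; python3 - <<'E'
from h import *
im=cv2.imread('pics/w7.png');r,c=proj('wrist',np.array([.4315,-.3125,.056]));print(r,c)
r=int(np.clip(r-70,0,260));c=int(c-70)
cv2.imwrite('pics/c7.png',cv2.resize(im[r:r+140,c:c+140],None,fx=4.2,fy=4.2,interpolation=cv2.INTER_CUBIC));print(r,c)
E
```

```text
time: 12.93
position: [0.384, -0.3426, 0.1378]
orientation: [0.953, 0.302, -0.0, -0.0]
wrist_force: [0.2, -0.7, -0.4]
width: 0.003
gripper_force: 0.3
time: 13.6
position: [0.3771, -0.3328, 0.249]
orientation: [0.953, 0.302, 0.0, 0.001]
wrist_force: [-0.7, -0.1, -0.7]
width: -0.002
gripper_force: 0.0
13.6 [ 0.3771 -0.3328  0.249 ] finger 200.1078919777207 0.0589565560192407 tool y 305.2113241489058 [-0.722  -0.1093 -0.7365]
scale 0.69 [132.5 332.1] [ 0.4315 -0.3144  0.    ] 243.46048852103434 0.002163393416453459
zero_mark 0.72 [185.2 351.3] [ 0.4052 -0.3505  0.0565] 234.29212363686105 0.046738360622648925
tab 0.9 [206.3 355.5] [ 0.3952 -0.3598  0.075 ] 231.73819150730802 0.06024085307515722
needle_tip 0.6 [183.9 349.5] [ 0.4052 -0.3485  0.0565] 232.83576774695035 0.045125627941971544
135.42609404088017 335.3863329752926
65 265
```

View pics/c7.png

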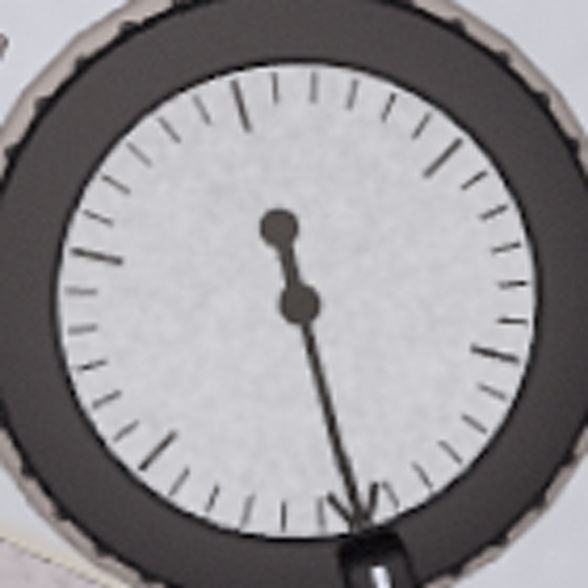

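```bash
python3 -c "
from plant import order; print(order.finish_job())"
```

```text
the job is handed in; nothing more can be done
None
```

I pressed the lock paddle down to its stop, which freed the pan. I then pushed the dial round by its tab until the zero mark sat under the needle tip, about 0.5° off in the last picture, and handed the job in with the arm clear. The hand-in returned no verdict.

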